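# Lay the deep socket down and shut the socket case

## Task

The long chrome socket has been left standing on end in the front trough of the open socket case, so the lid cannot shut: push it over with a fingertip so that it lies flat along its trough. Then push the lid over until it is fully shut, and only after that press the yellow latch down until it lies flush against the front of the case. Only push, never pick anything up, and leave the other things on the bench where they are.

Things in the scene. Friction and masses are not known exactly. Their poses are not given: they have to be found in the camera images.
- case: Black plastic socket case, fixed to the bench. Base 180 mm deep (its x), 260 mm wide (its y), 50 mm high to the rim, walls 5 mm. Origin: centre of its underside, on the bench. Its -x side is the front (latch side), its +x side the hinge side, z up. Its grey tray (top at z = 34 mm) holds fixed short sockets and a ratchet, none above z = 50 mm.
- socket: Loose chrome deep socket, diameter 28 mm, length 72 mm, about 150 g, with a dark band and a thin red ring. Origin at its centre, z axis along it. It starts upright on the trough floor (centre 48 mm, top 84 mm above the bench), within 85 mm either way of the trough's middle. It falls by itself once tilted 21 degrees, and needs 90 mm of trough ahead of its axis. Lying, its top is 40 mm up.
- trough (a point): Centre of the blue floor of the long socket's trough, along the front of the tray: at the case's x = -59 mm, y = 0, z = 12 mm. The trough runs along the case's y, 220 mm long, 32 mm wide, 22 mm deep. A socket lying in it has its centre 14 mm above this floor.
- lid (a joint): Angle of the case's lid on its hinge in rad: 0 = shut (stop), about 1.57 = standing upright, at the start 1.65 to 1.9 (leaning back past upright); upper stop 1.95. The hinge is stiff and the lid stays wherever it is left; 1 to 3 N near its free edge moves it.
- lid_hinge (a point): Middle of the lid's hinge line, at the case's x = +90 mm, y = 0, z = 50 mm. The hinge line runs along the case's y. The black lid is 180 mm long from the hinge line to the free edge and 260 mm wide, a dish 20 mm deep: its outer face lies 20 mm above the rim plane when shut.
- lid_edge (a point): Middle of the lid's free edge, on its outer face: 180 mm along the lid from the hinge line and 20 mm outward of it. Moves with the lid. The latch hangs at this middle; push on the lid well beside it.
- latch (a joint): Angle of the yellow latch flap on the lid in rad: 0 = snapped flush against the front of the case (stop); 1.57 = standing straight out from the front; at the start 1.4 to 1.75; upper stop 1.8. A small friction (about 1.5 N at its end) holds it wherever it is left. It folds in the same sense as the lid shuts, so pushing on the flap instead of the lid would fold it too early.
- latch_hinge (a point): Middle of the latch flap's hinge, on the lid. With the lid shut it is at the case's x = -94 mm, y = 0, z = 56 mm; the hinge runs along the case's y.
- latch_end (a point): Middle of the latch flap's free end, 34 mm from its hinge. The flap is yellow, 44 mm wide (along the case's y), 34 mm long and 5 mm thick, 8 mm at its end.
- wrench: Bystander: loose steel spanner about 190 mm long lying in front of the case. Origin under its middle.
- hammer: Bystander: loose hammer about 280 mm long lying on the bench behind the lid. Origin under its middle.
- screwdriver: Bystander: loose orange screwdriver about 210 mm long lying beside the case's +y end. Origin under its middle.
- impact_socket: Bystander: short black socket, diameter 36 mm, 45 mm high, standing near the case's front corner on the +y side. Origin at the centre of its underside.
- spray_can: Bystander: blue and white spray can, diameter 65 mm, 190 mm high, standing to the left. Origin at the centre of its underside.
- torch: Bystander: black hand torch, diameter 38 mm, 125 mm high, standing on its head to the right. Origin at the centre of its underside.
- mug: Bystander: white mug, diameter 82 mm, 95 mm high, to the right. Origin at the centre of its underside.
Things that resemble listed ones, but are neither listed nor needed, are in the scene too. Of the things shaped like the socket, the chrome one is meant.

How it is judged (in metres and radians):
On the way, in this order (a step that is already met when the one before it is completed fails the run):
1. the long socket lies flat in its trough while the lid is still open (angle between socket's own z axis and vertical between 1.45 and 1.69 rad and z of socket in the frame of case between 0.018 and 0.031 m and x of socket in the frame of case between -0.069 and -0.049 m and value of joint lid above 1 rad), for 0.2 s.
2. the lid is fully shut with the latch still out (value of joint lid below 0.04 rad and value of joint latch above 0.5 rad), for 0.2 s.
3. the latch lies flush against the front, with the lid shut (value of joint lid below 0.04 rad and value of joint latch below 0.12 rad), for 0.2 s.
At the end, for the whole second after the job is handed in: The long socket lies flat in the trough (within about 7 degrees of level, on the trough's floor and between its sides) and is at rest, the lid is shut to within 0.04 rad and the latch is flush to within 0.12 rad (all of step 3 and angle between socket's own z axis and vertical between 1.45 and 1.69 rad and z of socket in the frame of case between 0.018 and 0.031 m and x of socket in the frame of case between -0.069 and -0.049 m and linear speed of socket below 0.03 m/s); the robot touches nothing.
It fails at once if the long socket is lifted (its centre more than about 12 mm above where it stood) (z of socket in the frame of case above 0.06 m).
It fails at once if another thing on the bench is moved by more than 20 mm (distance of any of wrench, hammer, screwdriver, impact_socket, spray_can, torch, mug from where it was at the start of the episode above 0.02 m).
It also fails if it takes over 58 s, if anything falls off the work surface, if the arm or the gripper's body presses on something with over 40 N, if the wrist force passes 120 N, or if a joint passes its speed limit or range.

## Robot

A 7-joint arm with a two-finger parallel gripper is mounted at the origin on the work surface. World frame = base frame: x ahead of the robot, y to its left, z up, the work surface at z = 0. Lengths are in mm, angles in rad, forces in N, time in s.
With the tool pointing down it reaches from about 400 to 875 mm from the base axis. Payload 4.4 kg.
Tool frame: the origin (TCP) lies midway between the tips of the shut fingers; the grasp point (between the pads) lies 19 mm behind it (ctrl.pinch_z is the distance from the TCP to the grasp point, in mm); z points along the fingers, y is the line along which they close (so a half turn about z gives the same grasp; the last joint's range is limited). The gripper opens to 85 mm and grips with 20 to 120 N. Pads are 22 mm wide; open, the fingers measure 114 mm over their backs; the gripper's body (76 mm by 85 mm) begins 54 mm behind the grasp point. The pads swing forward as they close: fully open they stand 13 mm farther back than shut.
Start: joints at [1.05, 0.628, 0.038, 1.517, -0.027, 0.996, -0.02], TCP at [285.562, -583.928, 231.313] pointing down, gripper open.
Joint ranges: [-3.06, 3.06], [-0.37, 2.12], [-1.25, 1.32], [0.18, 2.47], [-1.1, 4.24], [0.23, 1.98], [-2.94, 2.94]. Speed limits (rad/s): [2.57, 2.57, 3.14, 3.14, 3.14, 3.14, 3.14].

## Interface

Orientations are given as [roll, pitch, yaw] about the fixed x, y, z axes, in that order (R = Rz(yaw) Ry(pitch) Rx(roll)).
In Python, from cell import read_state, cams, order, ctrl gives the robot as it stands.
- The arm moves only by the tool move_arm, never from a script. Its argument "targets" is text: rows parted by semicolons, each of 7 numbers parted by spaces: the gripper's target within -1 to 1 (fully open at 1, half-way at 0, shut at -1), then the shift along the tool's x, y, z in cm, then the turn, a rotation vector about the tool's x, y, z in degrees. A call has 1 to 5 rows; each row shifts and turns the commanded pose from where the row before left it, along the tool's axes as they then stand; what a row does not reach is not made up. A row lasts 1/12 s, in which the tool goes at most 41.7 mm and 7.16 degrees, less where a joint would pass 70% of its speed; a pose out of reach is approached as far as the arm can. A call with a gripper value outside its range is refused whole. The fingers move at their own pace and stop on an object; the grip force is fixed at half the most. Time passes only in rows, so rows that do not move let the fingers close. It gives the time, the measured TCP pose, the force, the opening and the grip force at its end, in the units of the state.
- read_state(): the state, without advancing time (a new reading comes with each control period).
- cams.get_image(name): name is "scene" or "top"; returns a dict with "color" (420x560x3 uint8, red, green, blue), "fovy" (degrees; the focal length in pixels is half the picture's height over the tangent of half this angle, whatever the lens; pixels are square), "cx", "cy" (the principal point, pixels), "rvec" (rotation vector, rad) and "tvec" (3), from world to camera coordinates, as OpenCV has them. Camera axes: x right, y down, z forward; pixel columns grow to the right and rows downward; lengths in mm; the calibration is good to about 2 mm. A picture is of the moment at which its call begins. There is no depth.
- order.finish_job(): hands the job in; it is judged then, once.
The state is a dict: "clock": time; "qpos": joint angles; "qd": joint speeds; "tau": joint torques, N m; "eef_pos": TCP position; "tool_rot": TCP orientation; "force": force on the tool from outside, world axes, zero at the start; "torque": the same for the moment, N m; "width": finger opening in mm; "gripper_force": force on a finger pad.
Only numpy, scipy, OpenCV 4.12 (cv2) and the standard library are available. Lean on these libraries where they do the work, as an engineer would, in place of code of your own. Each camera call takes 0.05 s, during which the arm holds its last target. There are 200 camera calls.

## Working session

There is one attempt and no reset: what is moved stays moved. The work goes in short steps, Python scripts to look and compute and a tool call to move; the robot and the scene stay as the last step left them, time stands still between calls to the robot, and variables do not carry over. Pictures are saved under pics/ and viewed, at most 11 in all, crops included, and the job is handed in when it is done.

Besides the shell and the picture viewer there is one more tool, called after ">>>" as name(argument=value, ...), one argument or row to a line, values as JSON. move_arm: Moves the arm, as the interface text tells. Its arguments: {"type":"object","properties":{"targets":{"type":"string"}},"required":["targets"]}

```bash
mkdir -p pics; ls; python3 - <<'E'
from cell import read_state, cams
import cv2,json
for n in("scene","top"):
    im=cams.get_image(n); cv2.imwrite(f"pics/{n}0.png",im["color"][:,:,::-1])
    print(n,{k:v for k,v in im.items() if k!="color"})
print(read_state())
E
```

```text
pics
scene {'fovy': 43.00492965075552, 'cx': 284.1271483939627, 'cy': 208.05062019828947, 'rvec': array([ 2.30953447,  1.15879555, -0.36995495]), 'tvec': array([-293.57580224, -297.54977661, 1720.53569321])}
top {'fovy': 49.89052131862933, 'cx': 279.7631755318415, 'cy': 214.97545365310177, 'rvec': array([ 2.1523265 , -2.14107758,  0.13708502]), 'tvec': array([ -13.52709073,  528.23390199, 1372.64593351])}
{'clock': 0.1, 'qpos': array([ 1.05020079,  0.62924835,  0.0384634 ,  1.51827684, -0.02703401,
        0.99630191, -0.019965  ]), 'qd': array([-0.00099549, -0.00263569, -0.00058354, -0.00090847,  0.00043996,
       -0.00053332, -0.00129717]), 'tau': array([ 3.73228948e-03, -5.64526749e+01,  1.23078257e+00, -1.93971455e+01,
        1.13634719e-02,  5.45692761e-03,  6.10291337e-07]), 'eef_pos': array([ 285.30916602, -583.40721421,  230.48198095]), 'tool_rot': array([-3.13987636e+00, -3.47178467e-07,  4.54796756e-01]), 'force': array([-0.47407322,  0.44020739, -0.19134092]), 'torque': array([-0.04843878,  0.04691491, -0.00332276]), 'gripper_force': 0.0, 'width': 85.550343920985}
```

View pics/scene0.png

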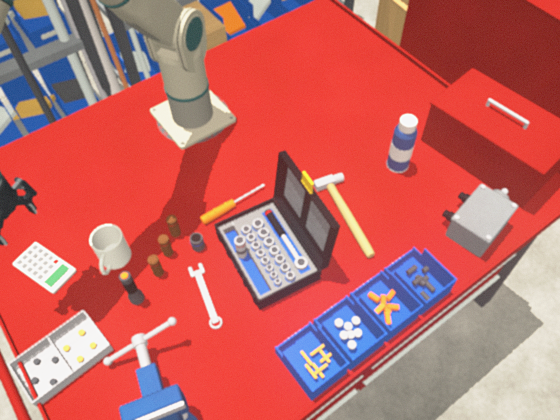

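View pics/top0.png

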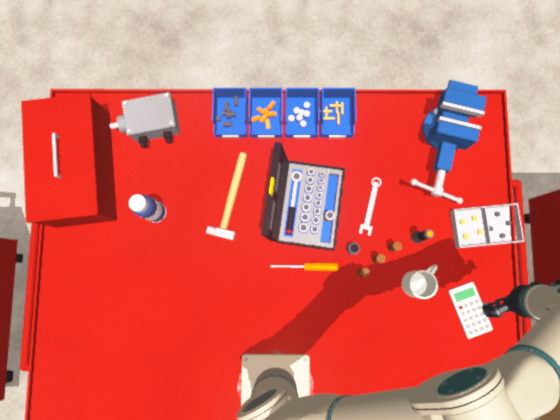

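```bash
python3 - <<'E'
import cv2
a=cv2.imread("pics/top0.png")[135:255,250:385]; b=cv2.imread("pics/scene0.png")[140:310,205:345]
cv2.imwrite("pics/topc.png",cv2.resize(a,None,fx=5,fy=5,interpolation=cv2.INTER_CUBIC)[:600])
cv2.imwrite("pics/scenec.png",cv2.resize(b,None,fx=3.5,fy=3.5,interpolation=cv2.INTER_CUBIC)[:600])
E
```

```text
(no output)
```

View pics/topc.png

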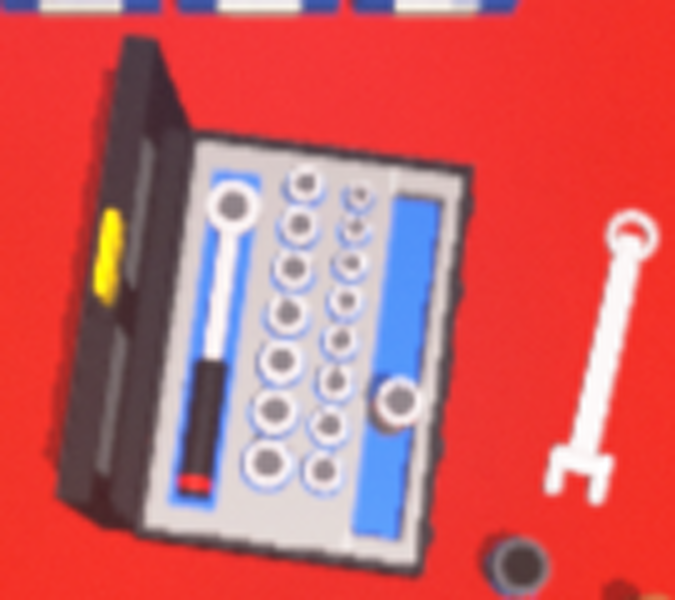

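View pics/scenec.png

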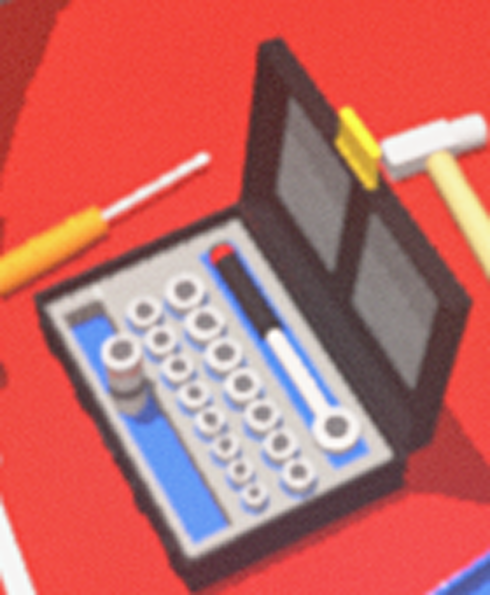

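```bash
cat > h.py <<'E'
import numpy as np, cv2
from scipy.optimize import least_squares
from cell import read_state, cams, order, ctrl
def cam(n): 
    c=cams.get_image(n); f=210/np.tan(np.radians(c["fovy"]/2))
    return c,np.array([[f,0,c["cx"]],[0,f,c["cy"]],[0,0,1]])
def proj(cK,P):
    c,K=cK; return cv2.projectPoints(np.array(P,float).reshape(-1,3),c["rvec"],c["tvec"],K,None)[0][:,0]
def case2w(p,P):
    x,y,t=p[:3]; P=np.array(P,float).reshape(-1,3); c,s=np.cos(t),np.sin(t)
    return np.c_[x+c*P[:,0]-s*P[:,1], y+s*P[:,0]+c*P[:,1], P[:,2]]
def lidpt(a,l,y,o): return [90-l*np.cos(a)+o*np.sin(a), y, 50+l*np.sin(a)+o*np.cos(a)]
E
python3 - <<'E'
from h import *
T,S=cam("top"),cam("scene")
t=lambda u,v:(250+u/5,135+v/5); s=lambda u,v:(205+u/3.5,140+v/3.5)
C=[[-90,-130,50],[-90,130,50],[90,130,50],[90,-130,50]]
obsT=[t(472,170),t(418,572),t(140,532),t(192,132),t(60,495),t(125,38),t(399,401)]
obsS=[s(190,565),s(38,298),s(240,210),s(262,45),s(468,300),s(121,352)]
def model(p):
    a,ys=p[3],p[4]
    top=[-59,ys,84]
    L=lambda y,o:lidpt(a,180,y,o)
    return (proj(T,case2w(p,C+[L(130,20),L(-130,20),top])), proj(S,case2w(p,[C[0],C[1],C[2],L(130,0),L(-130,20),top])))
r=lambda p:np.r_[(model(p)[0]-obsT).ravel(),(model(p)[1]-obsS).ravel()]
f=least_squares(r,[600,-50,1.5,1.75,20],x_scale=[100,100,.1,.1,10],loss="soft_l1")
print(f.x); print(r(f.x).reshape(-1,2).round(1))
# socket independent triangulation xy at z=84, impact socket z=45
def gp(o,z,K): return least_squares(lambda q:(proj(K,[*q,z])-o).ravel(),[600,-50],x_scale=100).x
print(gp(obsT[-1],84,T),gp(obsS[-1],84,S),"model",case2w(f.x,[-59,f.x[4],84]))
print("impact",gp(t(521,567),45,T)," wrench ends",gp(t(632,235),5,T),gp(t(578,490),5,T))
print("mug",gp((420,284),95,T),"torch",gp((427,235),125,T), "dark things",[gp(q,40,T) for q in[(397,246),(380,258),(365,272)]],"driver",gp((272,266),15,T),gp((337,267),15,T))
np.save("p.npy",f.x)
E
```

```text
[ 561.83301777 -107.64017781    1.43722738    1.6651111    30.91471994]
[[ 0.6 -1.9]
 [ 1.2  0. ]
 [-1.6 -0.1]
 [-0.4 -2. ]
 [-0.2  0.2]
 [ 0.4 -1.6]
 [ 0.1 -0.5]
 [-0.5  0.3]
 [-1.8 -1.9]
 [-0.2 -3.4]
 [-2.4 -0.8]
 [ 1.2  0.1]
 [ 0.3 -1. ]]
[ 521.73502301 -161.81057373] [ 525.25889278 -164.21440712] model [[ 523.33650105 -161.9976806    84.        ]]
impact [ 424.73619185 -239.56932221]  wrench ends [ 641.03486072 -320.6278351 ] [ 476.19995244 -282.66074638]
mug [ 318.72623171 -421.89020195] torch [ 459.55454132 -438.25934006] dark things [array([ 433.12418421, -371.91915271]), array([ 396.06326113, -318.8391235 ]), array([ 353.21576423, -272.08697477])] driver [370.42205808  12.7162333 ] [ 368.46333506 -189.78591348]
```

>>> move_arm(
  targets="-1 0 0 -1 0 0 7; -1 0 0 -1 0 0 7; -1 0 0 -1 0 0 7; -1 0 0 0 0 0 7; -1 0 0 0 0 0 5.7",
)

```text
clock: 0.62
eef_pos: [285.7, -584.2, 261.9]
tool_rot: [3.141, -0.001, -0.139]
force: [-0.6, 0.4, -0.7]
width: 25.4
gripper_force: 0.0
```

```bash
cat >> h.py <<'E'
def tcp():
    s=read_state(); p=np.load("p.npy"); d=s["eef_pos"]-[p[0],p[1],0]
    c,n=np.cos(p[2]),np.sin(p[2])
    return np.array([c*d[0]+n*d[1],-n*d[0]+c*d[1],d[2]]).round(1), (np.array(s["tool_rot"])-[0,0,p[2]-np.pi/2]).round(3), s
def go(x,y,z):
    q,_,s=tcp(); print("case tcp",q,"rot",_,"F",s["force"].round(1),"t",s["clock"]); print("tool cm", ((q-[x,y,z])[[1,0,2]]/10).round(2))
E
python3 -c "
from h import *
go(-59,85,200)"
```

```text
case tcp [-509.1  210.2  261.9] rot [ 3.141e+00 -1.000e-03 -6.000e-03] F [-0.6  0.4 -0.7] t 0.6167
tool cm [ 12.52 -45.01   6.19]
```

>>> move_arm(
  targets="-1 1.0 -3.8 0 0 0 0; -1 1.0 -3.8 0 0 0 0; -1 1.0 -3.8 0 0 0 0; -1 1.0 -3.8 0 0 0 0; -1 1.0 -3.8 0 0 0 0",
)

```text
clock: 1.03
eef_pos: [360.7, -400.4, 261.2]
tool_rot: [-3.141, 0.0, -0.134]
force: [1.4, 0.4, 0.8]
width: 0.2
gripper_force: 0.0
```

>>> move_arm(
  targets="-1 1.0 -3.8 0 0 0 0; -1 1.0 -3.8 0 0 0 0; -1 1.0 -3.8 0 0 0 0; -1 1.0 -3.8 0 0 0 0; -1 1.0 -3.8 0 0 0 0",
)

```text
clock: 1.45
eef_pos: [435.5, -218.7, 261.4]
tool_rot: [3.142, -0.0, -0.133]
force: [1.0, -0.5, -0.8]
width: 0.0
gripper_force: 0.0
```

>>> move_arm(
  targets="-1 1.0 -3.5 2 0 0 0; -1 1.5 -3.5 4 0 0 0; -1 0 0 0 0 0 0; -1 0 0 0 0 0 0",
)

```text
clock: 1.78
eef_pos: [464.1, -160.4, 209.7]
tool_rot: [-3.141, 0.004, -0.129]
force: [0.1, -0.9, -0.2]
width: 0.1
gripper_force: 0.0
```

```bash
python3 - <<'E'
from h import *
go(-59,80,70)
S=cam("scene");T=cam("top")
a=cv2.resize(S[0]["color"][110:310,180:380,::-1],(600,600),interpolation=cv2.INTER_CUBIC)
cv2.imwrite("pics/s1.png",a)
E
```

```text
case tcp [-65.3  89.8 209.7] rot [-3.141  0.004  0.005] F [ 0.1 -0.9 -0.2] t 1.7833
tool cm [ 0.98 -0.63 13.97]
```

View pics/s1.png

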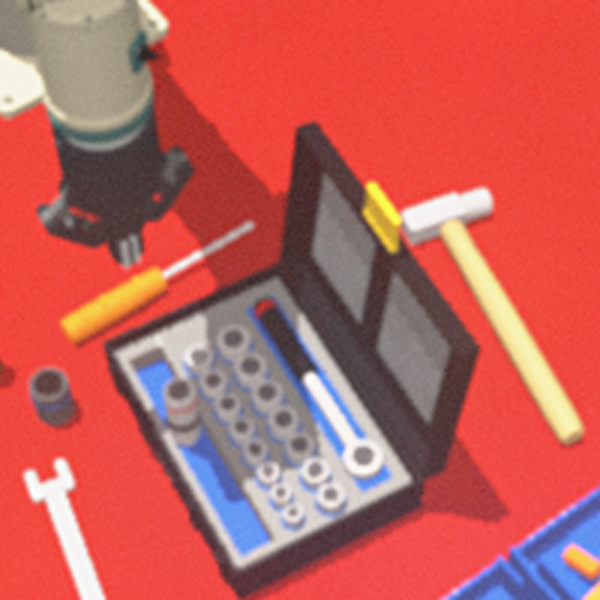

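>>> move_arm(
  targets="-1 0.3 -0.3 4 0 0 0; -1 0.2 -0.3 4 0 0 0; -1 0 0 3.5 0 0 0; -1 0 0 2.3 0 0 0; -1 0 0 0 0 0 0",
)

```text
clock: 2.3
eef_pos: [467.4, -158.5, 70.2]
tool_rot: [-3.142, 0.006, -0.136]
force: [-0.2, 0.2, -0.3]
width: -0.1
gripper_force: 0.0
```

```bash
python3 - <<'E'
from h import *
go(-59,23,70)
S=cam("scene");T=cam("top")
a=cv2.resize(S[0]["color"][180:300,200:300,::-1],None,fx=4,fy=4,interpolation=cv2.INTER_CUBIC)
b=cv2.resize(T[0]["color"][145:265,280:380,::-1],None,fx=4,fy=4,interpolation=cv2.INTER_CUBIC)
cv2.imwrite("pics/s2.png",np.hstack([a,b]))
E
```

```text
case tcp [-63.   86.8  70.2] rot [-3.142e+00  6.000e-03 -3.000e-03] F [-0.2  0.2 -0.3] t 2.3
tool cm [ 6.38 -0.4   0.02]
```

View pics/s2.png

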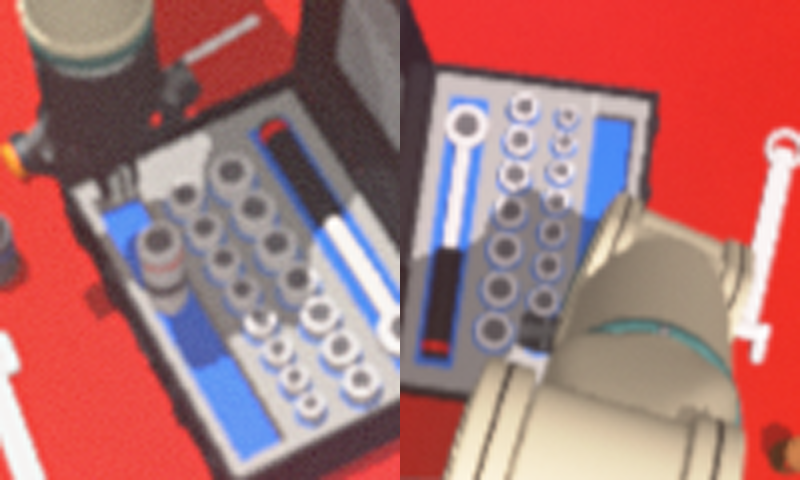

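>>> move_arm(
  targets="-1 1 -0.2 0 0 0 0; -1 1 -0.2 0 0 0 0; -1 0.6 0 0 0 0 0; -1 0.6 0 0 0 0 0; -1 0.6 0 0 0 0 0",
)

```text
clock: 2.82
eef_pos: [509.4, -159.1, 74.7]
tool_rot: [3.141, -0.002, -0.134]
force: [-0.7, 0.1, 1.0]
width: 0.0
gripper_force: 0.1
```

>>> move_arm(
  targets="-1 0.6 0 0 0 0 0; -1 0.6 0 0 0 0 0; -1 0.6 0 0 0 0 0; -1 0.6 0 0 0 0 0; -1 0.4 0 0 0 0 0",
)

```text
clock: 3.23
eef_pos: [537.1, -162.2, 73.1]
tool_rot: [3.142, -0.0, -0.133]
force: [0.6, -0.4, -0.4]
width: 0.3
gripper_force: 0.0
```

>>> move_arm(
  targets="-1 0 0 0 0 0 0; -1 0 0 0 0 0 0; -1 0 0 0 0 0 0",
)

```text
clock: 3.48
eef_pos: [535.7, -162.0, 73.0]
tool_rot: [-3.142, 0.001, -0.133]
force: [-0.1, -0.4, -0.1]
width: -0.3
gripper_force: 0.0
```

```bash
python3 - <<'E'
from h import *
go(-59,23,70)
S=cam("scene");T=cam("top")
a=cv2.resize(S[0]["color"][180:300,200:300,::-1],None,fx=4,fy=4,interpolation=cv2.INTER_CUBIC)
b=cv2.resize(T[0]["color"][145:265,280:380,::-1],None,fx=4,fy=4,interpolation=cv2.INTER_CUBIC)
cv2.imwrite("pics/s3.png",np.hstack([a,b]))
E
```

```text
case tcp [-57.4  18.6  73. ] rot [-3.142e+00  1.000e-03  0.000e+00] F [-0.1 -0.4 -0.1] t 3.4833
tool cm [-0.44  0.16  0.3 ]
```

View pics/s3.png

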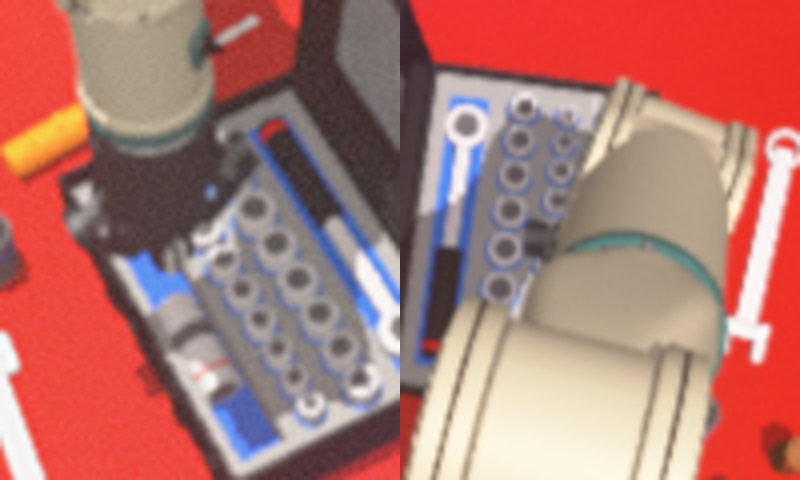

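>>> move_arm(
  targets="-1 0 0 -4 0 0 0; -1 0 0 -4.1 0 0 0; -1 0 0 -4.1 0 0 0; -1 -1 0 -4.1 0 0 0; -1 -1 0 -4.1 0 0 0",
)

```text
clock: 4.0
eef_pos: [516.0, -159.3, 278.0]
tool_rot: [-3.142, 0.0, -0.133]
force: [1.0, -0.2, -0.0]
width: -0.0
gripper_force: 0.0
```

>>> move_arm(
  targets="-1 -0.7 -3 -2 0 0 0; -1 -0.7 -3.7 -0.5 0 0 0; -1 -0.7 -3.7 0 0 0 0; -1 -0.7 -3.7 0 0 0 0; -1 -0.7 -3.7 0 0 0 0",
)

```text
clock: 4.42
eef_pos: [504.9, 23.1, 301.5]
tool_rot: [-3.141, -0.001, -0.134]
force: [0.6, 0.7, 0.3]
width: -0.2
gripper_force: 0.0
```

>>> move_arm(
  targets="-1 0 -3.7 0 0 0 0; -1 0 -3.7 0 0 0 0; -1 0 -2 0 0 0 0; -1 0 0 0 0 0 0; -1 0 0 0 0 0 0",
)

```text
clock: 4.83
eef_pos: [517.6, 115.9, 300.8]
tool_rot: [3.141, 0.001, -0.13]
force: [0.3, -0.5, -0.1]
width: 0.0
gripper_force: 0.0
```

```bash
python3 - <<'E'
from h import *
go(200,75,205)
S=cam("scene");T=cam("top")
a=cv2.resize(S[0]["color"][100:300,200:350,::-1],None,fx=2.5,fy=2.5,interpolation=cv2.INTER_CUBIC)
b=cv2.resize(T[0]["color"][105:305,230:380,::-1],None,fx=2.5,fy=2.5,interpolation=cv2.INTER_CUBIC)
cv2.imwrite("pics/s4.png",np.hstack([a,b]))
p=np.load("p.npy")
for al in (1.6,1.665,1.75,1.85): print(al,[proj(K,case2w(p,[lidpt(al,180,130,20),lidpt(al,180,-130,20)])).round(1).tolist() for K in(S,T)])
E
```

```text
case tcp [215.6  73.6 300.8] rot [3.141e+00 1.000e-03 3.000e-03] F [ 0.3 -0.5 -0.1] t 4.8333
tool cm [-0.14  1.56  9.58]
1.6 [[[280.4, 150.8], [335.6, 227.4]], [[266.0, 234.7], [279.5, 141.4]]]
1.665 [[[284.5, 149.6], [339.9, 225.8]], [[261.8, 234.2], [275.4, 141.0]]]
1.75 [[[289.7, 148.3], [345.3, 224.0]], [[256.3, 233.6], [270.1, 140.7]]]
1.85 [[[295.5, 147.4], [351.4, 222.4]], [[250.2, 232.9], [264.0, 140.6]]]
```

View pics/s4.png

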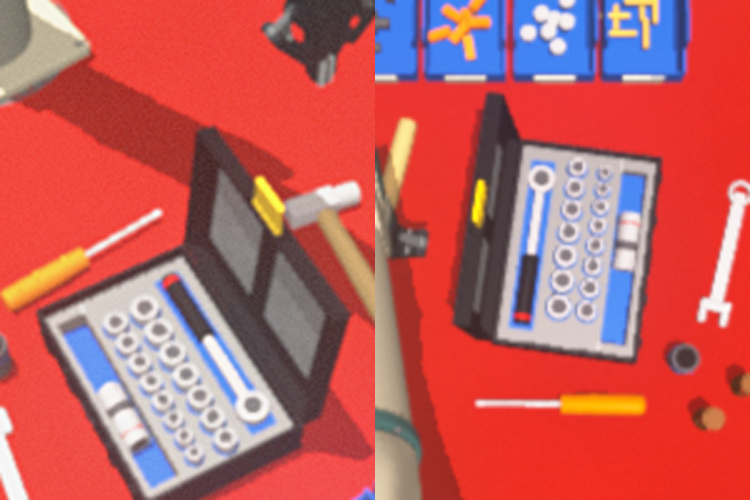

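>>> move_arm(
  targets="-1 0 1 4 0 0 0; -1 0 1 4 0 0 0; -1 0 0 2.7 0 0 0; -1 0 0 0 0 0 0",
)

```text
clock: 5.27
eef_pos: [511.4, 91.5, 189.6]
tool_rot: [3.137, 0.01, -0.138]
force: [-0.8, -0.5, 0.7]
width: -0.2
gripper_force: 0.0
```

```bash
python3 - <<'E'
from h import *
go(125,75,200)
for a in np.arange(1.6,-.01,-.1):
    c=lidpt(a,150,75,20); print(a.round(1),round(c[0]+15,1),round(c[2],1))
E
```

```text
case tcp [190.7  76.5 189.6] rot [ 3.137  0.01  -0.004] F [-0.8 -0.5  0.7] t 5.2667
tool cm [ 0.15  6.57 -1.04]
1.6 129.4 199.4
1.5 114.3 201.0
1.4 99.2 201.2
1.3 84.1 199.9
1.2 69.3 197.1
1.1 54.8 192.8
1.0 40.8 187.0
0.9 27.4 179.9
0.8 14.8 171.5
0.7 3.2 161.9
0.6 -7.5 151.2
0.5 -17.0 139.5
0.4 -25.4 126.8
0.3 -32.4 113.4
0.2 -38.0 99.4
0.1 -42.3 84.9
-0.0 -45.0 70.0
```

>>> move_arm(
  targets="-1 0 1.8 -0.4 0 0 0; -1 0 1.6 -0.4 0 0 0; -1 0 1.5 0 0 0 0; -1 0 1.5 0 0 0 0; -1 0 1.5 0 0 0 0",
)

```text
clock: 5.68
eef_pos: [506.5, 16.4, 204.6]
tool_rot: [-3.139, -0.004, -0.134]
force: [0.5, 3.3, 2.9]
width: -0.2
gripper_force: 1.6
```

>>> move_arm(
  targets="-1 0 1.5 0 0 0 0; -1 0 1.5 0 0 0 0; -1 0 1.5 0.3 0 0 0; -1 0 1.5 0.4 0 0 0; -1 0 0 0 0 0 0",
)

```text
clock: 6.1
eef_pos: [497.4, -46.7, 196.7]
tool_rot: [3.14, -0.003, -0.139]
force: [0.8, 0.7, 0.8]
width: 0.0
gripper_force: 0.0
```

```bash
python3 - <<'E'
from h import *
go(40.8,75,187)
S=cam("scene");T=cam("top")
a=cv2.resize(S[0]["color"][100:300,200:350,::-1],None,fx=2.5,fy=2.5,interpolation=cv2.INTER_CUBIC)
b=cv2.resize(T[0]["color"][105:305,230:380,::-1],None,fx=2.5,fy=2.5,interpolation=cv2.INTER_CUBIC)
cv2.imwrite("pics/s5.png",np.hstack([a,b]))
E
```

```text
case tcp [ 51.8  72.  196.7] rot [ 3.14e+00 -3.00e-03 -6.00e-03] F [0.8 0.7 0.8] t 6.1
tool cm [-0.3   1.1   0.97]
```

View pics/s5.png

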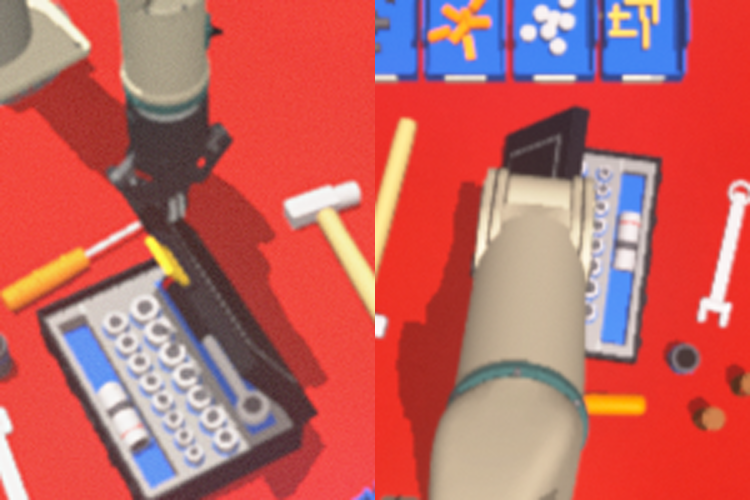

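>>> move_arm(
  targets="-1 0 1.1 1 0 0 0; -1 0 1.3 0.7 0 0 0; -1 0 1.3 0.8 0 0 0; -1 0 1.2 1 0 0 0; -1 0 1.1 1.1 0 0 0",
)

```text
clock: 6.62
eef_pos: [490.5, -102.0, 150.1]
tool_rot: [-3.141, -0.003, -0.132]
force: [-0.4, -0.3, 2.7]
width: -0.1
gripper_force: 1.0
```

>>> move_arm(
  targets="-1 0 1 1.2 0 0 0; -1 0 0.8 1.3 0 0 0; -1 0 0.7 1.4 0 0 0; -1 0 0.5 1.4 0 0 0; -1 0 0 0 0 0 0",
)

```text
clock: 7.03
eef_pos: [484.2, -132.2, 94.8]
tool_rot: [3.142, 0.003, -0.134]
force: [-0.3, -0.5, -0.4]
width: -0.3
gripper_force: 0.0
```

```bash
python3 - <<'E'
from h import *
go(-45,75,70)
E
```

```text
case tcp [-34.7  73.7  94.8] rot [ 3.142e+00  3.000e-03 -1.000e-03] F [-0.3 -0.5 -0.4] t 7.0333
tool cm [-0.13  1.03  2.48]
```

>>> move_arm(
  targets="-1 0 0.5 0.8 0 0 0; -1 0 0.5 0.8 0 0 0; -1 0 0 0.7 0 0 0; -1 0 0 0.4 0 0 0; -1 0 0 0 0 0 0",
)

```text
clock: 7.45
eef_pos: [484.0, -142.4, 70.0]
tool_rot: [3.141, -0.001, -0.134]
force: [-1.1, -0.1, 10.2]
width: -0.2
gripper_force: 5.0
```

```bash
python3 - <<'E'
from h import *
go(-45,75,66)
E
```

```text
case tcp [-44.8  72.5  70. ] rot [ 3.141e+00 -1.000e-03 -0.000e+00] F [-1.1 -0.1 10.2] t 7.45
tool cm [-0.25  0.02  0.4 ]
```

>>> move_arm(
  targets="-1 0 0 0 0 0 0; -1 0 0 0 0 0 0; -1 0 0 0 0 0 0; -1 0 0 -1 0 0 0; -1 0 0 -2 0 0 0",
)

```text
clock: 7.87
eef_pos: [482.2, -141.2, 98.2]
tool_rot: [-3.141, 0.004, -0.133]
force: [-0.1, -0.2, -0.1]
width: 0.4
gripper_force: 0.0
```

>>> move_arm(
  targets="-1 -1 0 -4 0 0 0; -1 -4 0 -2 0 0 0; -1 -4 0 0 0 0 0; -1 -3 0 0 0 0 0; -1 0 0 0 0 0 0",
)

```text
clock: 8.28
eef_pos: [359.3, -124.6, 158.1]
tool_rot: [-3.14, 0.008, -0.135]
force: [-0.9, -0.6, -0.1]
width: 0.1
gripper_force: 0.0
```

```bash
python3 - <<'E'
from h import *
go(-120,0,100)
S=cam("scene");T=cam("top")
a=cv2.resize(S[0]["color"][170:310,195:345,::-1],None,fx=2.6,fy=2.6,interpolation=cv2.INTER_CUBIC)
b=cv2.resize(T[0]["color"][125:265,240:390,::-1],None,fx=2.6,fy=2.6,interpolation=cv2.INTER_CUBIC)
cv2.imwrite("pics/s6.png",np.hstack([a,b]))
p=np.load("p.npy")
for th in (1.2,1.57,1.75):
  for y in(-22,22):
    P=case2w(p,[-94-34*np.sin(th),y,56-34*np.cos(th)]); print(th,y,(proj(S,P)-[195,170])*2.6,(proj(T,P)-[240,125])*2.6+[390,0])
E
```

```text
case tcp [-43.8 198.5 158.1] rot [-3.14e+00  8.00e-03 -1.00e-03] F [-0.9 -0.6 -0.1] t 8.2833
tool cm [19.85  7.62  5.81]
1.2 -22 [[ 82.3369005  271.93801464]] [[681.06970823 201.96343657]]
1.2 22 [[ 63.19629172 237.10132144]] [[676.72657669 238.07174295]]
1.57 -22 [[ 78.92630957 267.085883  ]] [[684.56236732 200.53920279]]
1.57 22 [[ 59.68917693 232.05162376]] [[680.19567627 236.96035558]]
1.75 -22 [[ 78.80847169 263.8895554 ]] [[684.89210165 199.63051449]]
1.75 22 [[ 59.50393714 228.78087537]] [[680.50777919 236.20656019]]
```

View pics/s6.png

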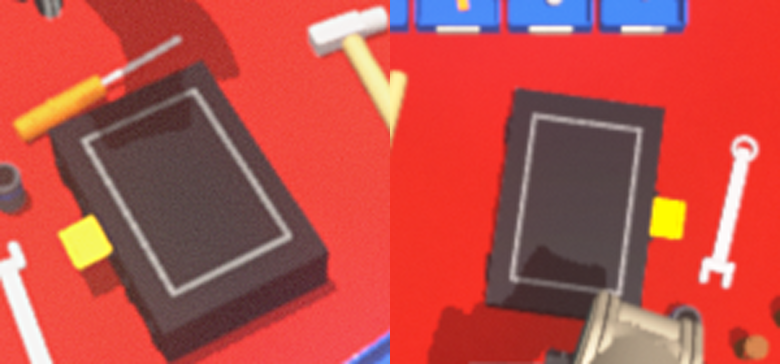

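>>> move_arm(
  targets="-1 3.5 1.6 0 0 0 0; -1 3.5 1.6 0 0 0 0; -1 3.5 1.6 0 0 0 0; -1 3.5 1.6 0 0 0 0; -1 3.5 1.6 0 0 0 0",
)

```text
clock: 8.8
eef_pos: [533.5, -230.0, 157.9]
tool_rot: [3.141, -0.002, -0.133]
force: [-0.0, -0.2, -0.2]
width: -0.2
gripper_force: 0.0
```

>>> move_arm(
  targets="-1 2.3 0 2 0 0 0; -1 0 0 3 0 0 0; -1 0 0 0.8 0 0 0; -1 0 0 0 0 0 0",
)

```text
clock: 9.13
eef_pos: [551.4, -230.9, 96.9]
tool_rot: [-3.14, 0.006, -0.133]
force: [-0.1, -0.4, 0.1]
width: -0.3
gripper_force: 0.0
```

```bash
python3 - <<'E'
from h import *
go(-124,0,75)
E
```

```text
case tcp [-123.5   -6.1   96.9] rot [-3.14e+00  6.00e-03  1.00e-03] F [-0.1 -0.4  0.1] t 9.1333
tool cm [-0.61  0.05  2.19]
```

>>> move_arm(
  targets="-1 -0.6 0.6 1.5 0 0 0; -1 0 0 1.5 0 0 0; -1 0 0 1.2 0 0 0; -1 0 0 1.2 0 0 0; -1 0 0 1 0 0 0",
)

```text
clock: 9.55
eef_pos: [546.9, -236.9, 35.8]
tool_rot: [-3.142, -0.001, -0.133]
force: [0.1, 0.1, 0.6]
width: 0.3
gripper_force: 0.1
```

>>> move_arm(
  targets="-1 0 -0.3 0.4 0 0 0; -1 0 -0.4 0 0 0 0; -1 0 -0.4 0 0 0 0; -1 0 -0.3 0 0 0 0; -1 0 0 0 0 0 0",
)

```text
clock: 9.97
eef_pos: [548.3, -223.0, 32.1]
tool_rot: [3.141, -0.0, -0.133]
force: [-1.0, -0.9, -0.3]
width: 0.1
gripper_force: 0.9
```

```bash
python3 - <<'E'
from h import *
go(-114,0,30)
E
```

```text
case tcp [-116.2   -1.9   32.1] rot [ 3.141e+00 -0.000e+00  1.000e-03] F [-1.  -0.9 -0.3] t 9.9667
tool cm [-0.19 -0.22  0.21]
```

Keep pressing toward +x until the force rises.

>>> move_arm(
  targets="-1 0 -0.3 0 0 0 0; -1 0 -0.3 0 0 0 0; -1 0 0 0 0 0 0",
)

```text
clock: 10.22
eef_pos: [548.9, -218.4, 32.1]
tool_rot: [3.14, -0.001, -0.134]
force: [-0.8, -4.9, -1.6]
width: -0.3
gripper_force: 2.7
```

>>> move_arm(
  targets="-1 0 -0.3 0 0 0 0; -1 0 0 0 0 0 0; -1 0 0 0 0 0 0",
)

```text
clock: 10.47
eef_pos: [548.9, -218.3, 32.1]
tool_rot: [3.137, -0.001, -0.136]
force: [-1.9, -10.7, -3.0]
width: -0.3
gripper_force: 5.1
```

```bash
python3 - <<'E'
from h import *
go(-114,0,30)
E
```

```text
case tcp [-111.4   -1.9   32.1] rot [ 3.137e+00 -1.000e-03 -2.000e-03] F [ -1.9 -10.7  -3. ] t 10.4667
tool cm [-0.19  0.26  0.21]
```

>>> move_arm(
  targets="-1 0 -0.3 0 0 0 0; -1 0 0 0 0 0 0; -1 0 0 0 0 0 0; -1 0 1.5 0 0 0 0; -1 0 1.5 0 0 0 0",
)

```text
clock: 10.88
eef_pos: [546.2, -239.5, 32.0]
tool_rot: [-3.14, 0.0, -0.132]
force: [-0.1, 0.5, -0.6]
width: 0.1
gripper_force: 0.0
```

>>> move_arm(
  targets="-1 0 0 -4 0 0 0; -1 0 0 -4 0 0 0; -1 0 0 -4 0 0 0; -1 -4 0 -1 0 0 0; -1 -4 0 0 0 0 0",
)

```text
clock: 11.3
eef_pos: [470.6, -229.9, 165.6]
tool_rot: [3.141, -0.01, -0.13]
force: [-1.4, 0.1, -0.3]
width: -0.0
gripper_force: 0.0
```

>>> move_arm(
  targets="-1 -4 0 0 0 0 0; -1 -4 0 0 0 0 0; -1 -3 0 0 0 0 0; -1 0 0 0 0 0 0; -1 0 0 0 0 0 0",
)

```text
clock: 11.72
eef_pos: [356.5, -214.6, 162.3]
tool_rot: [-3.14, 0.0, -0.134]
force: [1.1, 0.4, 1.3]
width: -0.3
gripper_force: 0.0
```

```bash
python3 - <<'E'
from h import *
go(-114,0,30)
S=cam("scene");T=cam("top")
a=cv2.resize(S[0]["color"][170:310,195:345,::-1],None,fx=2.6,fy=2.6,interpolation=cv2.INTER_CUBIC)
b=cv2.resize(T[0]["color"][125:265,240:390,::-1],None,fx=2.6,fy=2.6,interpolation=cv2.INTER_CUBIC)
cv2.imwrite("pics/s7.png",np.hstack([a,b]))
E
```

```text
case tcp [-133.3  189.3  162.3] rot [-3.14  0.   -0.  ] F [1.1 0.4 1.3] t 11.7167
tool cm [18.93 -1.93 13.23]
```

View pics/s7.png

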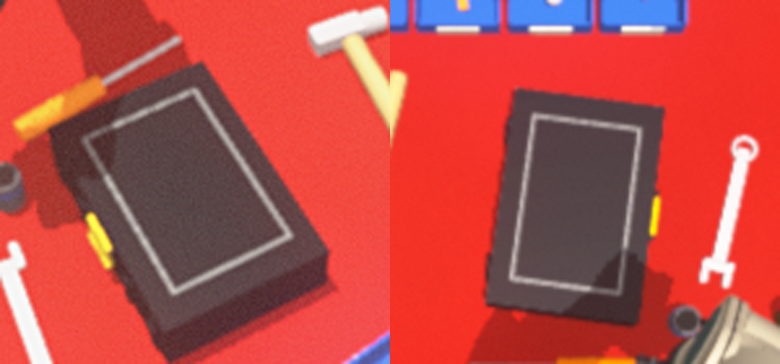

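The lid is shut, the yellow latch lies flush against the front (scene crop 98,240), and nothing else has moved. I'm handing the job in.

```bash
python3 -c "
from cell import order
print(order.finish_job())"
```

```text
the job is handed in; nothing more can be done
None
```

The long socket is lying flat in its trough, the lid is shut and the latch is flush against the front. The job is handed in at about 12 s of robot time; the hand-in gave no verdict.

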